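# Screw the lid on the dice jar and put it away in the drawer

### The job

The game is over and the dice are in their jar: set the black lid level on the jar's neck, turn it back (anticlockwise) until it drops off the thread starts, then screw it clockwise fully home and tight. Lift the jar out of its nest in the dice tray, set it down upright on the floor of the open drawer without dropping it, let go, and slide the drawer fully shut. Do not disturb the goblin, the glass paperweight or the cash box.

Things in the scene. Friction and masses are not known exactly. Their poses are not given: they have to be found in the camera images.
- lid_mid (a point): black round screw lid, 55 mm across, 19.2 mm high, 30 g, lying open side down in the felted part of the dice tray, 25 mm or more from its 24 mm high rims; the point is on its axis half-way up, z up out of its top. Inside 49.6 mm across; 4 mm above the bottom edge, three lugs point inwards by 4 mm, at +x of this frame and every 120 degrees. A white dot on its top near the edge lies at +x.
- jar_mid (a point): clear plastic jar, 66 mm high to its mouth, six dice in it, about 0.25 kg; the point is on its axis half-way up (33 mm above its underside), z up. Square body 58 x 58 mm, 47 mm high, then a round neck 39 mm across, 47 mm over its thread. Its lower 15 mm stand loosely in a square nest in the tray, which keeps it from turning. A white dot on one side of the body marks +x.
- jar: the same jar and axes, origin at its underside. Its neck has a right-hand three-start thread, 16.5 mm lead (lid turned back 10 degrees rises 0.46 mm). The starts, at the thread's top, lie at -2, 118 and 238 degrees anticlockwise from +x. Lid lugs set on the thread short of a start (clockwise of it) ride up it when turned back, then drop 5.5 mm past it.
- lid: the same lid and axes, origin at its bottom edge, whose height above the jar's underside is 60.2 mm with the lugs on the starts, about 54.5 mm just after the drop, 50.8 mm fully home. From the starts it closes in 118 degrees clockwise, binding over the last 15, then a stop: a lug then points along the jar's +x. 0.2 to 0.8 N m is tight. The jar can then be lifted by its lid.
- lid_lug (a point): the lid's lug under the white dot: a 2.4 mm round pip pointing inwards, 22 mm from the lid's axis, 4 mm above its bottom edge
- start_a (a point): upper corner of one of the three thread starts on the jar's neck, 22 mm from its axis, 63 mm above its underside
- start_b (a point): the same for the next thread start, 120 degrees on
- start_c (a point): the same for the third thread start
- drawer_spot (a point): point on the open drawer's floor, midway across, 58 mm behind the inner face of its front: clear place to stand the jar. Moves with the drawer; its -x is the way the drawer opens, z up. Inside 166 mm across, 155 mm long (open from above only where drawn out of the cabinet); side walls rise 36 mm above this floor, the front 82 mm. The floor is 14 mm above the shelf.
- drawer_front (a point): centre of the drawer front's outer face at knob height, 62 mm above the shelf; -x points out of the face. The front is a flat panel 198 mm wide, 4 to 96 mm above the shelf; a brass knob 24 mm across sticks out 22 mm at this point. The cabinet, fixed, is 200 mm wide, 190 mm deep, 100 mm high.
- drawer (a joint): drawer opening in m: 0 shut, up to 0.135 open; slides with about 1.5 N of friction
- goblin: green plastic goblin miniature on a 28 mm round black base, 50 mm tall; origin at its underside; leave alone
- paperweight: blue glass paperweight, a 64 mm dome 40 mm high, on top of the cabinet; origin at its underside; leave alone
- cashbox: grey steel cash box with a push-button lock, 129 x 169 x 88 mm; origin at its underside; leave alone
There are look-alikes about, which are no part of the job. What is shaped like the lid but orange, purple or turquoise is not meant.

How it is judged:
On the way, in this order (a step that is already met when the one before it is completed fails the run):
1. the lid is set level over the jar's neck (horizontal distance between lid_mid and jar_mid below 0.004 m and angle between the z axis of lid_mid and the z axis of jar_mid, either way round below 0.12 rad and z of lid_mid in the frame of jar_mid below 0.0396 m).
2. resting on the thread, the lid is turned back until its lugs ride over the thread starts (horizontal distance between lid_mid and jar_mid below 0.004 m and angle between the z axis of lid_mid and the z axis of jar_mid, either way round below 0.12 rad and contact force between lid and jar above 0.2 N and z of lid_mid in the frame of jar_mid between 0.0358 and 0.0378 m and (horizontal distance between lid_lug and start_a below 0.007 m or horizontal distance between lid_lug and start_b below 0.007 m or horizontal distance between lid_lug and start_c below 0.007 m)).
3. the lid has dropped off the starts, level (horizontal distance between lid_mid and jar_mid below 0.004 m and angle between the z axis of lid_mid and the z axis of jar_mid, either way round below 0.12 rad and z of lid_mid in the frame of jar_mid below 0.0331 m), for 0.1 s.
4. the lid is screwed fully home and tight (horizontal distance between lid_mid and jar_mid below 0.004 m and angle between the z axis of lid_mid and the z axis of jar_mid, either way round below 0.12 rad and z of lid_mid in the frame of jar_mid below 0.0281 m and (angle between the x axis of lid_mid and the x axis of jar_mid, either way round below 0.3 rad or angle between the x axis of lid_mid and the x axis of jar_mid, either way round between 0.747 and 1.347 rad)), for 0.2 s.
5. the closed jar stands on the drawer floor, still in the gripper (not dropped) (all of step 4 and z of jar_mid in the frame of drawer_spot between 0.03 and 0.0365 m and angle between jar_mid's own z axis and vertical below 0.1 rad and x of jar_mid in the frame of drawer_spot between -0.034 and 0.072 m and y of jar_mid in the frame of drawer_spot between -0.058 and 0.058 m and (contact force between the fingers and lid above 1 N or contact force between the fingers and jar above 1 N)), for 0.1 s.
At the end, for the whole second after the job is handed in: Lid fully home on the jar (within 0.7 mm of its lowest height, level, turned to within 17 degrees of its closed position); jar standing upright on the drawer floor; drawer shut to within 5 mm; nothing touched by the robot (all of step 4 and z of jar_mid in the frame of drawer_spot between 0.03 and 0.0365 m and angle between jar_mid's own z axis and vertical below 0.1 rad and x of jar_mid in the frame of drawer_spot between -0.034 and 0.072 m and y of jar_mid in the frame of drawer_spot between -0.058 and 0.058 m and value of joint drawer below 0.005 m).
It fails at once if the goblin is moved more than 20 mm or knocked over (distance of goblin from where it was at the start of the episode above 0.02 m or angle between goblin's own z axis and vertical above 0.3 rad).
It fails at once if the paperweight is moved more than 20 mm or knocked over (distance of paperweight from where it was at the start of the episode above 0.02 m or angle between paperweight's own z axis and vertical above 0.3 rad).
It fails at once if the cash box is moved more than 20 mm or knocked over (distance of cashbox from where it was at the start of the episode above 0.02 m or angle between cashbox's own z axis and vertical above 0.3 rad).
It also fails if it takes over 64 s, if anything falls off the work surface, if the arm or the gripper's body presses on something with over 40 N, if the wrist force passes 120 N, or if a joint passes its speed limit or range.

### The arm

A 6-joint arm with a two-finger parallel gripper is mounted at the origin on the work surface. World frame = base frame: x ahead of the robot, y to its left, z up, the work surface at z = 0. Lengths are in m, angles in rad, forces in N, time in s.
With the tool pointing down it reaches from about 0.35 to 0.975 m from the base axis. Payload 4.9 kg.
Tool frame: the origin (TCP) lies midway between the tips of the shut fingers; the grasp point (between the pads) lies 19 mm behind it; z points along the fingers, y is the direction in which the jaws open and shut (so a half turn about z gives the same grasp; the last joint's range is limited). The gripper opens to 85 mm and grips with 20 to 120 N. Pads are 22 mm wide; open, the fingers measure 114 mm over their backs; the gripper's body (76 mm by 85 mm) begins 54 mm behind the grasp point. The pads swing forward as they close: fully open they stand 13 mm farther back than shut.
Start: joints at [1.197, 0.053, 1.613, -0, 1.476, -0.119], TCP at [0.158, 0.605, 0.231] pointing down, gripper open.
Joint ranges: [-3.01, 3.01], [-1.01, 2.22], [0.06, 2.58], [-1.02, 4.17], [0.09, 2.62], [-3.14, 3.14]. Speed limits (rad/s): [2.57, 2.57, 3.14, 3.14, 3.14, 3.14].

### API

Orientations are given as a rotation vector (axis times angle).
In Python, from station import ctrl gives the robot as it stands.
- The arm moves only by the shell command python3 -m jog 'ROWS' [FORCE]. ROWS is JSON, one flat list of numbers, 7 for each row, row after row: the opening, from 0 (shut) to 1 (fully open), then the shift along the tool's x, y, z in m, then the turn, a rotation vector about the tool's x, y, z in degrees. A call has 1 to 10 rows; each row shifts and turns the commanded pose from where the row before left it, along the tool's axes as they then stand; what a row does not reach is not made up. A row lasts 1/8 s, in which the tool goes at most 62.5 mm and 10.7 degrees, less where a joint would pass 70% of its speed; a pose out of reach is approached as far as the arm can. A call with a gripper value outside its range is refused whole. The fingers move at their own pace and stop on an object; FORCE is the grip in N (left out, the last holds). Time passes only in rows, so rows that do not move let the fingers close. It gives the time, the measured TCP pose, the force and the opening at its end, in the units of the state.
- ctrl.get_obs(): the state, without advancing time (a new reading comes with each control period).
- ctrl.get_image(name): name is "scene" or "top"; returns a dict with "image" (384x512x3 uint8, blue, green, red), "camera_matrix" (3x3 intrinsics, pixels), "rvec" (rotation vector, rad) and "tvec" (3), from world to camera coordinates, as OpenCV has them. Camera axes: x right, y down, z forward; pixel columns grow to the right and rows downward; lengths in m; the calibration is good to about 2 mm. A picture is of the moment at which its call begins. There is no depth.
- ctrl.finish_job(): hands the job in, once; it reports no verdict.
Trained networks look in a picture, given as the dict that the camera call returned (one of the last four; its "shot" number tells which), for a name from the list of things; names that differ only in an ending like _2 or _b are one class to them, and where a whole thing is asked for, a point or a joint stands for the part that bears it (a point fixed in the world has none). Each returns a list of dicts, best first, with "p" (0 to 1); they miss things now and then, are a little off and sometimes report something else, mostly with a low value. They report only what shows in the picture. A call takes as long as a camera call. They do not tell look-alikes from the thing itself.
- ctrl.boxes_of(target, picture): "box" ([centre column, centre row, width, height] in pixels, round what is visible of it).
The state is a dict: "t": time; "q": joint angles; "dq": joint speeds; "effort": joint torques, N m; "tool_pos": TCP position; "tool_rot": TCP orientation; "contact_force": force on the tool from outside, world axes, zero at the start; "wrist_torque": the same for the moment, N m; "opening": finger opening in m.
Only numpy, scipy, OpenCV 4.12 (cv2) and the standard library are available. Lean on these libraries where they do the work, as an engineer would, in place of code of your own. Each camera call takes 0.05 s, during which the arm holds its last target. There are 200 camera calls.

## Working session

There is one attempt and no reset: what is moved stays moved. The work goes in short steps, Python scripts to look and compute and a shell command to move; the robot and the scene stay as the last step left them, time stands still between calls to the robot, and variables do not carry over. Pictures are saved under pics/ and viewed, about 8 in all and at most 12, crops included, and the job is handed in when it is done.

```bash
mkdir -p pics; ls; cat > h.py <<'E'
import numpy as np, cv2
from station import ctrl
def cam(d):
    R=cv2.Rodrigues(np.array(d["rvec"],float))[0]; return np.array(d["camera_matrix"],float),R,np.array(d["tvec"],float).ravel()
def ray(d,u,v,z):
    K,R,t=cam(d); c=-R.T@t; r=R.T@np.linalg.inv(K)@np.array([u,v,1.]); return c+r*(z-c[2])/r[2]
def proj(d,p):
    K,R,t=cam(d); q=K@(R@np.array(p,float).T.reshape(3,-1)+t[:,None]); return (q[:2]/q[2]).T
E
python3 - <<'E'
from h import *
import pickle
for n in ("top","scene"):
    d=ctrl.get_image(n); K,R,t=cam(d); print(n,(-R.T@t).round(3),K[0,0])
    cv2.imwrite(f"pics/{n}0.png",cv2.resize(d["image"],(800,600),interpolation=cv2.INTER_CUBIC)); pickle.dump(d,open(n+"0.pkl","wb"))
    for k in ("lid","jar","drawer_front","goblin","paperweight","cashbox"):
        print(k,[(np.round(b["box"],1).tolist(),round(b["p"],2)) for b in ctrl.boxes_of(k,d)][:5])
print(ctrl.get_obs())
E
```

```text
pics
top [0.463 0.058 0.927] 348.6893502881184
lid [([113.0, 197.7, 24.1, 23.0], 0.93), ([174.2, 207.4, 21.0, 18.9], 0.75), ([106.0, 244.2, 22.0, 25.7], 0.67)]
jar [([222.6, 192.3, 29.1, 28.2], 0.84)]
drawer_front [([366.8, 199.7, 87.8, 59.4], 0.66)]
goblin [([223.2, 190.4, 23.9, 27.1], 0.63), ([172.5, 206.2, 24.4, 19.4], 0.57)]
paperweight [([355.3, 118.2, 28.2, 27.0], 0.76)]
cashbox []
scene [ 0.827 -0.49   0.875] 386.89317785947156
lid [([272.1, 159.0, 21.2, 17.2], 0.79), ([298.1, 131.1, 22.1, 19.8], 0.76), ([264.8, 120.8, 12.6, 15.7], 0.7), ([226.9, 141.6, 21.6, 15.5], 0.6), ([263.8, 190.9, 23.0, 26.1], 0.18)]
jar [([263.8, 191.6, 27.4, 27.1], 0.93)]
drawer_front [([185.4, 294.1, 93.1, 102.7], 0.64)]
goblin [([305.6, 256.9, 8.0, 11.9], 0.43)]
paperweight [([272.2, 306.0, 27.8, 24.7], 0.67)]
cashbox [([353.9, 196.0, 67.1, 79.6], 0.6)]
{'t': 0.7, 'q': array([ 1.19702995e+00,  5.26530573e-02,  1.61288506e+00, -1.92542517e-05,
        1.47604030e+00, -1.19008947e-01]), 'dq': array([-3.35561440e-04,  7.89216074e-04, -8.66665553e-05,  3.24892680e-03,
       -9.87029145e-04,  1.57606288e-03]), 'effort': array([-3.07830333e-04, -3.93542433e+01, -3.70373082e+01, -5.59030514e-05,
        4.12003610e-04, -6.30063084e-06]), 'tool_pos': array([0.15750812, 0.60480274, 0.23134164]), 'tool_rot': array([3.99085115e-01, 3.11611888e+00, 1.43500486e-05]), 'contact_force': array([0.34017304, 0.04510039, 0.87092249]), 'wrist_torque': array([ 0.00860907,  0.06265922, -0.03021635]), 'opening': 0.085533301484589}
```

View pics/top0.png

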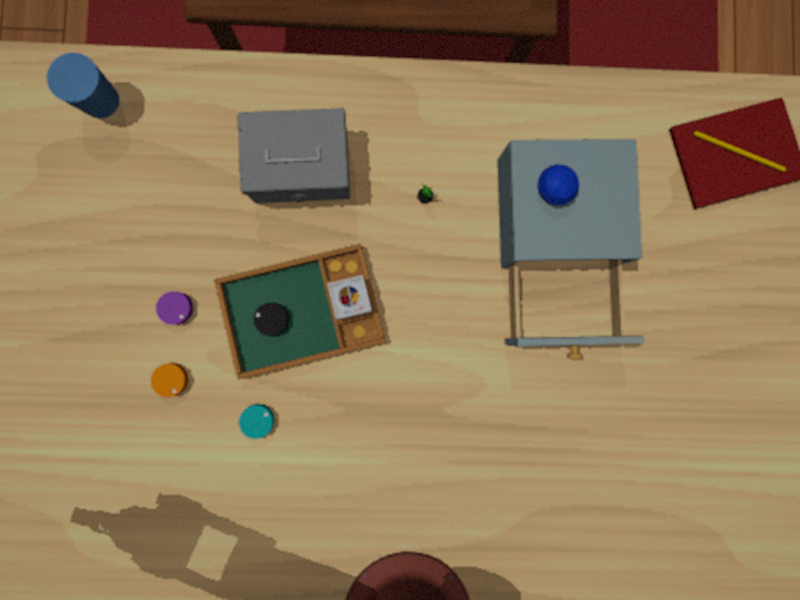

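View pics/scene0.png

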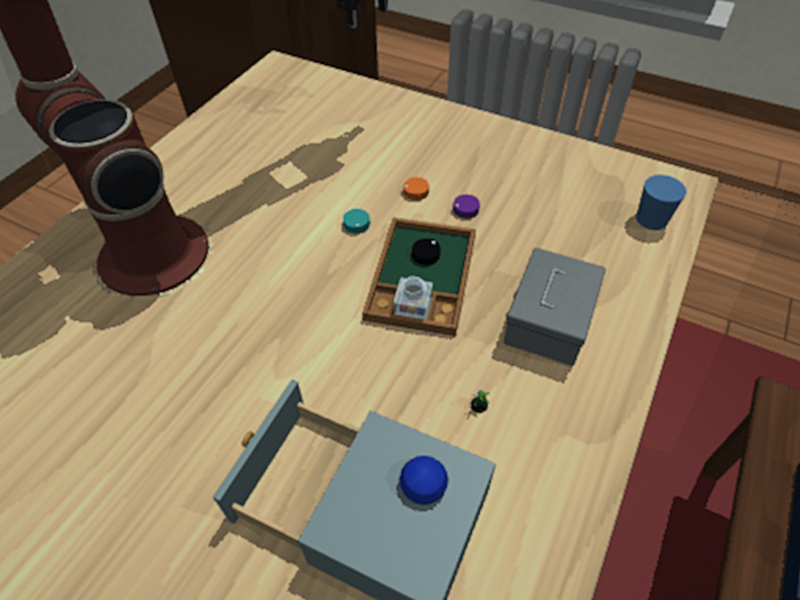

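```bash
python3 - <<'E'
from h import *
import pickle
a=pickle.load(open("top0.pkl","rb"))["image"][150:250,132:252]; b=pickle.load(open("scene0.pkl","rb"))["image"][135:215,225:315]
A=cv2.resize(a,None,fx=6,fy=6,interpolation=cv2.INTER_CUBIC)
B=cv2.resize(b,None,fx=8,fy=8,interpolation=cv2.INTER_CUBIC)[:600]
cv2.imwrite("pics/cA.png",A[:600]);cv2.imwrite("pics/cB.png",B)
E
```

```text
(no output)
```

View pics/cA.png

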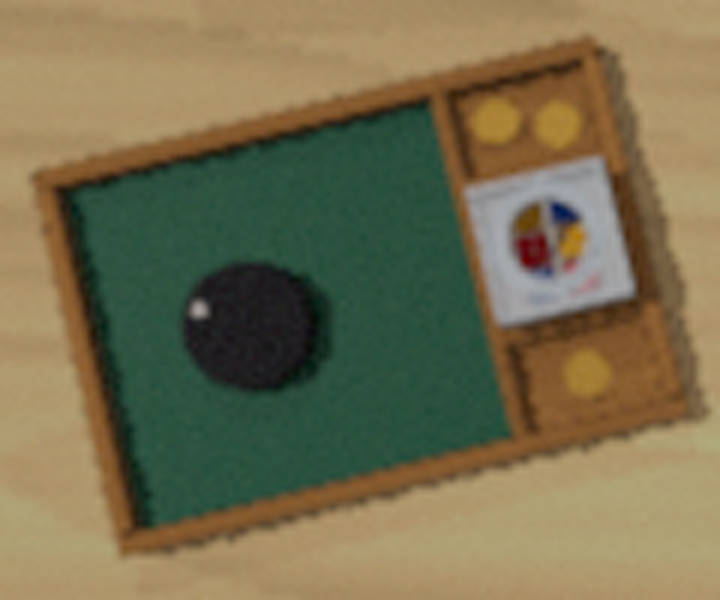

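View pics/cB.png

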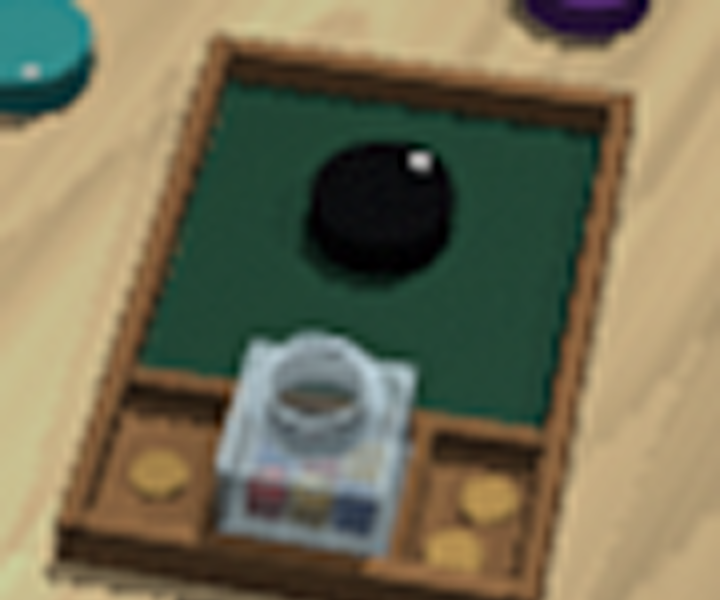

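```bash
cat >> h.py <<'E'
def tri(d1,p1,d2,p2):
    L=[]
    for d in (d1,d2):
        K,R,t=cam(d); L.append(K@np.c_[R,t])
    X=cv2.triangulatePoints(L[0],L[1],np.array(p1,float).reshape(2,1),np.array(p2,float).reshape(2,1)).ravel(); X=X[:3]/X[3]
    e=max(np.abs(proj(d1,X)-p1).max(),np.abs(proj(d2,X)-p2).max()); return X,e
E
python3 - <<'E'
from h import *
import pickle
T=pickle.load(open("top0.pkl","rb"));S=pickle.load(open("scene0.pkl","rb"))
A=lambda u,v:((u+.5)/6-.5+132,(v+.5)/6-.5+150)
B=lambda u,v:((u+.5)/8-.5+225,(v+.5)/8-.5+135)
F=lambda u,v:((u+.5)/1.5625-.5,(v+.5)/1.5625-.5)
P={"liddot":((199,309),(420,160)),"TL":((467,185),(415,368)),"TR":((605,157),(407,478)),"BL":((500,325),(252,342)),"BR":((637,298),(222,465)),"mouth":((549,239),(320,382)),
"trayTL":((36,175),(630,95)),"trayBL":((125,550),(218,40)),"trayBR":((692,405),(60,528)),"trayTR":((595,42),(540,598))}
for k,(a,b) in P.items():
    X,e=tri(T,A(*a),S,B(*b)); print(k,(X*1e3).round(1),round(e,2))
for z in (.023,.026,.029): print("lidc",z,ray(T,*A(249,326),z)*1e3, ray(T,*A(199,309),z)*1e3)
for n,a,z in (("bodyc",(552,241),.053),):print(n,ray(T,*A(*a),z)*1e3)
for n,a in (("frontTL",(505,338)),("frontTR",(643,336)),("frontBL",(505,346)),("frontBR",(643,345)),("cabTL",(511,141)),("cabTR",(635,140)),("cabBR",(640,259)),("cabBL",(511,264))):
    print(n,(ray(T,*F(*a),.098)*1e3).round(1))
# lid blob
d=T["image"]; m=(d.max(2)<60).astype(np.uint8); m[:190]=0;m[220:]=0;m[:,:155]=0;m[:,190:]=0
ys,xs=np.nonzero(m);print("blob",xs.min(),xs.max(),ys.min(),ys.max(),len(xs))
X,e=tri(T,F(425.5,195),S,F(479,405));print("gob",X,e)
X,e=tri(T,F(575,353),S,F(249,439));print("knob",X,e)
E
```

```text
liddot [491.  261.4  27.2] 0.07
TL [544.6 146.3  54.8] 0.12
TR [562.3  92.1  63.5] 1.98
BL [487.5 131.2  53.5] 0.25
BR [502.8  76.   54.3] 1.19
mouth [523.5 111.4  72.2] 0.56
trayTL [546.5 334.4  22.9] 0.01
trayBL [387.9 289.9  20.4] 0.22
trayBR [455.7  49.6  21.8] 0.01
trayTR [614.2  97.7  22.1] 0.76
lidc 0.023 [484.24339104 240.61778318  23.        ] [490.91249752 262.22692574  23.        ]
lidc 0.026 [484.17273265 240.01239118  26.        ] [490.81971601 261.54985073  26.        ]
lidc 0.029 [484.10207425 239.40699917  29.        ] [490.7269345  260.87277571  29.        ]
bodyc [522.66389292 110.40694298  53.        ]
frontTL [ 463.6 -131.3   98. ]
frontTR [ 472.6 -345.4   98. ]
frontBL [ 451.4 -131.5   98. ]
frontBR [ 458.8 -345.3   98. ]
cabTL [ 771.8 -136.1   98. ]
cabTR [ 781.2 -333.2   98. ]
cabBR [ 592.1 -340.9   98. ]
cabBL [ 577.8 -138.9   98. ]
blob 162 186 194 215 430
gob [ 0.70682625 -0.01118126  0.00085287] 0.10262148455170461
knob [ 0.4429269  -0.2513368   0.06521813] 0.0019407499733006262
```

```bash
cat >> h.py <<'E'
def pose():
    o=ctrl.get_obs(); R=cv2.Rodrigues(np.array(o["tool_rot"]))[0]; return np.array(o["tool_pos"]),R,o
def go(x,y,z):
    p,R,o=pose(); print("shift",((R.T@(np.array([x,y,z])-p))*1e3).round(1),"yawY",round(float(np.degrees(np.arctan2(R[1,1],R[0,1]))),2),"tilt",R[:,2].round(4),"pos",(p*1e3).round(1),"q",o["q"].round(2),"open",round(o["opening"],4),"F",np.round(o["contact_force"],1),"Tz",round(float(o["wrist_torque"][2]),3),"t",round(o["t"],2))
E
python3 -c "
from h import *
go(.4841,.2398,.08)"
python3 -m jog '[1,-0.0453,-0.0301,0.0168,0,0,0, 1,-0.0453,-0.0301,0.0168,0,0,0, 1,-0.0453,-0.0301,0.0168,0,0,0, 1,-0.0453,-0.0301,0.0168,0,0,0, 1,-0.0453,-0.0301,0.0168,0,0,0, 1,-0.0453,-0.0301,0.0168,0,0,0, 1,-0.0453,-0.0301,0.0168,0,0,0, 1,-0.0453,-0.0301,0.0168,0,0,0, 1,-0.0453,-0.0301,0.0168,0,0,0, 1,0,0,0,0,0,0]' 40
python3 -c "
from h import *
go(.4841,.2398,.0065)"
```

```text
shift [-408.  -270.9  151.3] yawY 75.4 tilt [ 0.  0. -1.] pos [157.5 604.8 231.3] q [ 1.2   0.05  1.61 -0.    1.48 -0.12] open 0.0855 F [0.3 0.  0.9] Tz -0.03 t 0.7
t: 1.95
tool_pos: [0.4849, 0.2371, 0.0788]
tool_rot: [-0.407, -3.113, 0.002]
contact_force: [-0.3, -0.6, -0.3]
opening: 0.0852
shift [ 1.4  2.5 72.3] yawY 75.11 tilt [-0.0019 -0.001  -1.    ] pos [484.9 237.1  78.8] q [ 0.32 -0.    1.94 -0.    1.21 -0.99] open 0.0852 F [-0.3 -0.6 -0.3] Tz -0.003 t 1.95
```

```bash
python3 -m jog '[1,0.0010,0.0025,0.020,0,0,0, 1,0,0,0.020,0,0,0, 1,0,0,0.020,0,0,0, 1,0,0,0.010,0,0,0, 1,0,0,0.002,0,0,0, 0.5,0,0,0,0,0,0, 0.5,0,0,0,0,0,0, 0.5,0,0,0,0,0,0, 0.5,0,0,0,0,0,0, 0.5,0,0,0,0,0,0]' 20
python3 -c "
from h import *
go(.4841,.2398,.0065)"
```

```text
t: 3.2
tool_pos: [0.4843, 0.2429, 0.0092]
tool_rot: [0.399, 3.115, 0.002]
contact_force: [-0.9, 0.5, 6.3]
opening: 0.0544
shift [-0.6 -3.1  2.7] yawY 75.39 tilt [ 1.7e-03  8.0e-04 -1.0e+00] pos [484.3 242.9   9.2] q [ 0.33  0.1   1.96  0.    1.08 -0.99] open 0.0544 F [-0.9  0.5  6.3] Tz -0.012 t 3.2
```

```bash
python3 -m jog '[1,0,0,-0.002,0,0,0, 1,0,0,-0.001,0,0,5, 1,0,0,0,0,0,10, 1,0,0,0,0,0,10, 1,0,0,0,0,0,10, 1,0,0,0,0,0,10, 1,0,0,0,0,0,10, 1,0,0,0,0,0,10, 1,0,0,0,0,0,10, 1,0,0,0,0,0,10]' 20
python3 -m jog '[1,0,0,0,0,0,5, 1,0,0,0,0,0,0, 1,0,0,0,0,0,0]'
python3 - <<'E'
from h import *
go(.4841,.2398,.010)
d=ctrl.get_image("top"); cv2.imwrite("pics/cC.png",cv2.resize(d["image"][160:240,140:250],None,fx=7,fy=7,interpolation=cv2.INTER_CUBIC))
E
```

```text
t: 4.45
tool_pos: [0.4829, 0.2422, 0.0105]
tool_rot: [-2.405, -2.021, 0.002]
contact_force: [0.2, 0.7, 0.6]
opening: 0.0858
t: 4.82
tool_pos: [0.4832, 0.2424, 0.0108]
tool_rot: [-2.484, -1.923, 0.001]
contact_force: [-0.7, 0.1, 0.5]
opening: 0.0855
shift [-2.3  1.6  0.8] yawY -14.53 tilt [-6.e-04 -3.e-04 -1.e+00] pos [483.2 242.4  10.8] q [ 0.33  0.1   1.96 -0.    1.08  0.58] open 0.0855 F [-0.7  0.1  0.5] Tz -0.017 t 4.83
```

```bash
python3 -m jog '[1,0.0007,0,0,0,0,0, 0.4,0,0,0,0,0,0, 0.4,0,0,0,0,0,0, 0.4,0,0,0,0,0,0, 0.4,0,0,0,0,0,0, 0.4,0,0,0,0,0,0]' 30
python3 - <<'E'
from h import *
go(.4841,.2398,.010)
E
```

```text
t: 5.62
tool_pos: [0.4839, 0.2434, 0.0114]
tool_rot: [2.485, 1.921, 0.001]
contact_force: [-0.6, -0.1, 2.3]
opening: 0.0539
shift [-3.4  1.1  1.4] yawY -14.59 tilt [ 6.e-04  2.e-04 -1.e+00] pos [483.9 243.4  11.4] q [0.33 0.1  1.96 0.   1.08 0.58] open 0.0539 F [-0.6 -0.1  2.3] Tz 0.045 t 5.62
```

```bash
python3 -m jog '[0.4,0,0,-0.02,0,0,0, 0.4,0,0,-0.03,0,0,0, 0.4,0,0,-0.03,0,0,0, 0.4,-0.0395,0.0237,0,0,0,0, 0.4,-0.0395,0.0237,0,0,0,0, 0.4,-0.0395,0.0237,0,0,0,0, 0.4,0,0,0,0,0,9.5, 0.4,0,0,0,0,0,9.5, 0.4,0,0,0,0,0,0, 0.4,0,0,0,0,0,0]'
python3 - <<'E'
from h import *
import pickle
go(.523,.1108,.092)
for n in("top","scene"):
    d=ctrl.get_image(n); pickle.dump(d,open(n+"1.pkl","wb"))
    a=d["image"][150:230,182:272] if n=="top" else d["image"][130:220,215:315]
    cv2.imwrite(f"pics/d{n}.png",cv2.resize(a,None,fx=6,fy=6,interpolation=cv2.INTER_CUBIC))
a,b=[cv2.imread(f"pics/d{n}.png")[:480] for n in("top","scene")]
cv2.imwrite("pics/d.png",cv2.resize(np.hstack([a,b]),None,fx=.7,fy=.7))
print(np.hstack([a,b]).shape)
E
```

```text
t: 6.88
tool_pos: [0.5223, 0.1107, 0.0908]
tool_rot: [-2.767, -1.488, 0.001]
contact_force: [-0.5, 0.1, -0.5]
opening: 0.0539
shift [ 0.5  0.6 -1.2] yawY -33.45 tilt [-6.e-04 -1.e-04 -1.e+00] pos [522.3 110.7  90.8] q [ 0.07 -0.03  1.94 -0.    1.23  0.65] open 0.0539 F [-0.5  0.1 -0.5] Tz 0.002 t 6.88
(480, 1140, 3)
```

View pics/d.png

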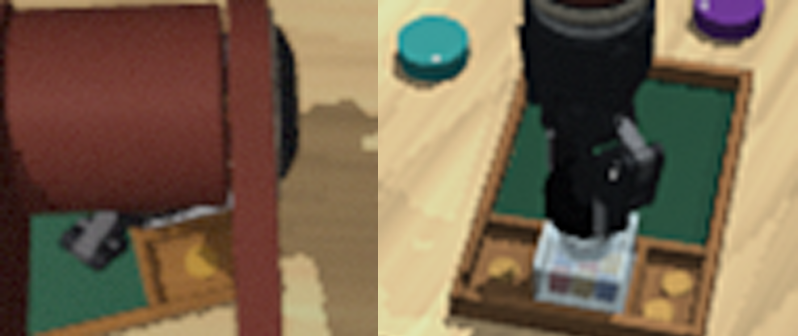

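```bash
python3 -m jog '[0.4,0.0012,0.0007,0.004,0,0,0, 0.4,0,0,0.004,0,0,0, 0.4,0,0,0.003,0,0,0, 0.4,0,0,0.002,0,0,0, 0.4,0,0,0.001,0,0,0, 0.4,0,0,0,0,0,0]'
python3 -m jog '[0.4,0,0,0.001,0,0,0, 0.4,0,0,0.001,0,0,0, 0.4,0,0,0,0,0,0]'
python3 -m jog '[0.4,0,0,0.001,0,0,0, 0.4,0,0,0.001,0,0,0, 0.4,0,0,0,0,0,0]'
python3 -c "
from h import *
go(.5235,.1113,.066)"
```

```text
t: 7.72
tool_pos: [0.5238, 0.1112, 0.077]
tool_rot: [-2.769, -1.485, 0.0]
contact_force: [-0.3, -0.3, 0.2]
opening: 0.0539
t: 8.1
tool_pos: [0.5237, 0.1112, 0.075]
tool_rot: [-2.769, -1.484, 0.0]
contact_force: [-0.1, 0.2, 0.4]
opening: 0.0538
t: 8.48
tool_pos: [0.5236, 0.1112, 0.0729]
tool_rot: [-2.769, -1.485, 0.001]
contact_force: [-0.3, -1.0, 0.3]
opening: 0.0542
shift [ 0.1 -0.2  6.9] yawY -33.6 tilt [-5.e-04 -2.e-04 -1.e+00] pos [523.6 111.2  72.9] q [ 0.07 -0.01  1.95 -0.    1.2   0.66] open 0.0542 F [-0.3 -1.   0.3] Tz -0.015 t 8.47
```

```bash
for i in 1 2 3 4; do python3 -m jog '[0.4,0,0,0.001,0,0,0, 0.4,0,0,0,0,0,0]' | tr '\n' ' '; echo; done
```

```text
t: 8.72 tool_pos: [0.5236, 0.1112, 0.0719] tool_rot: [-2.769, -1.485, 0.001] contact_force: [-1.5, -0.1, 0.3] opening: 0.0539 
t: 8.98 tool_pos: [0.5237, 0.1112, 0.0709] tool_rot: [-2.769, -1.484, 0.0] contact_force: [-0.9, -0.9, -0.4] opening: 0.0538 
t: 9.22 tool_pos: [0.5237, 0.1113, 0.07] tool_rot: [-2.769, -1.485, 0.0] contact_force: [-1.2, -0.2, -0.5] opening: 0.0539 
t: 9.48 tool_pos: [0.5238, 0.1113, 0.069] tool_rot: [-2.769, -1.485, 0.0] contact_force: [-1.0, -0.4, -0.7] opening: 0.054
```

```bash
for i in 1 2 3; do python3 -m jog '[0.4,0,0,0.001,0,0,0, 0.4,0,0,0,0,0,0]' | tr '\n' ' '; echo; done
```

```text
t: 9.72 tool_pos: [0.5239, 0.1113, 0.0681] tool_rot: [2.769, 1.485, 0.0] contact_force: [-1.0, -0.7, 0.8] opening: 0.0539 
t: 9.98 tool_pos: [0.524, 0.1113, 0.0676] tool_rot: [2.769, 1.485, 0.0] contact_force: [-2.5, -0.9, 4.4] opening: 0.0538 
t: 10.22 tool_pos: [0.5241, 0.1114, 0.0674] tool_rot: [2.769, 1.485, 0.0] contact_force: [-4.5, -1.0, 8.8] opening: 0.0537
```

```bash
python3 -m jog '[0.4,0,0,-0.0004,0,0,-10, 0.4,0,0,-0.0004,0,0,-10, 0.4,0,0,0,0,0,0]' 50 | tr '\n' ' ';echo; python3 -m jog '[0.4,0,0,-0.0004,0,0,-10, 0.4,0,0,-0.0004,0,0,-10, 0.4,0,0,0,0,0,0]' 50 | tr '\n' ' '
python3 -c "
from h import *
go(.5240,.1114,.066)"
```

```text
t: 10.6 tool_pos: [0.5241, 0.1112, 0.0681] tool_rot: [2.468, 1.944, -0.0] contact_force: [-4.8, -1.8, 8.9] opening: 0.0532 
t: 10.98 tool_pos: [0.5236, 0.1113, 0.0671] tool_rot: [2.096, 2.34, 0.0] contact_force: [0.1, 0.0, -2.8] opening: 0.0529 shift [0.  0.4 1.1] yawY 6.29 tilt [ 1.e-04  1.e-04 -1.e+00] pos [523.6 111.3  67.1] q [ 0.07  0.    1.95  0.    1.19 -0.04] open 0.0529 F [ 0.1  0.  -2.8] Tz -0.038 t 10.97
```

```bash
for i in 1 2 3 4 5; do python3 -m jog '[0.4,0,0,0.001,0,0,0, 0.4,0,0,0,0,0,0]' | tr '\n' ' '; echo; done; python3 -c "
from h import *
go(.5240,.1114,.066)
import pickle
d=ctrl.get_image('scene')
cv2.imwrite('pics/e.png',cv2.resize(d['image'][140:215,220:310],None,fx=8,fy=8,interpolation=cv2.INTER_CUBIC))"
```

```text
t: 11.22 tool_pos: [0.5235, 0.1112, 0.0661] tool_rot: [-2.095, -2.34, 0.001] contact_force: [-0.2, -0.5, -1.7] opening: 0.0532 
t: 11.48 tool_pos: [0.5239, 0.1112, 0.0657] tool_rot: [2.094, 2.342, 0.0] contact_force: [1.0, 0.2, -2.5] opening: 0.053 
t: 11.72 tool_pos: [0.5239, 0.1112, 0.0649] tool_rot: [2.094, 2.342, -0.0] contact_force: [-0.7, -0.2, 0.7] opening: 0.0533 
t: 11.98 tool_pos: [0.524, 0.1112, 0.0642] tool_rot: [2.094, 2.342, 0.0] contact_force: [-2.8, -0.8, 1.7] opening: 0.0528 
t: 12.22 tool_pos: [0.5241, 0.1112, 0.0639] tool_rot: [2.094, 2.342, -0.0] contact_force: [-4.4, -1.1, 7.3] opening: 0.0532 
shift [ 0.2 -0.1 -2.1] yawY 6.4 tilt [ 1.e-04 -3.e-04 -1.e+00] pos [524.1 111.2  63.9] q [ 0.07  0.01  1.95 -0.    1.18 -0.04] open 0.0532 F [-4.4 -1.1  7.3] Tz -0.058 t 12.22
```

View pics/e.png

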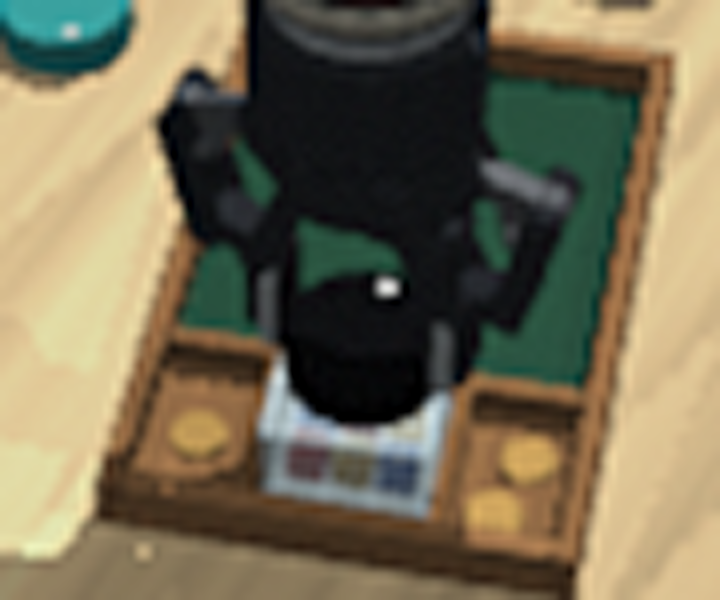

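```bash
for i in 1 2 3; do python3 -m jog '[0.4,0,0,0.0004,0,0,10, 0.4,0,0,0.0004,0,0,10, 0.4,0,0,0.0004,0,0,10, 0.4,0,0,0,0,0,0]' 60 >/dev/null; python3 -c "
from h import *
go(.5240,.1114,.059)"; done
```

```text
shift [-0.3 -0.6  3.8] yawY -23.67 tilt [ 1.8e-03  4.0e-04 -1.0e+00] pos [524.7 111.4  62.8] q [0.07 0.01 1.95 0.   1.18 0.48] open 0.0531 F [-1.8  0.2  6.6] Tz -0.024 t 12.78
shift [-0.8 -0.8  3.5] yawY -53.66 tilt [ 2.3e-03 -3.0e-04 -1.0e+00] pos [525.1 111.2  62.5] q [ 0.07  0.01  1.95 -0.    1.17  1.01] open 0.0527 F [-4.1 -1.6  9.5] Tz -0.041 t 13.28
shift [-0.1 -1.7  3.5] yawY -83.58 tilt [-8.0e-04 -4.4e-03 -1.0e+00] pos [524.3 109.7  62.5] q [ 0.07  0.01  1.95 -0.    1.18  1.53] open 0.0532 F [-12.2  -7.7  19.6] Tz -0.02 t 13.78
```

```bash
python3 - <<'E'
from h import *
d=ctrl.get_image('scene')
for z in (.078,.082,.086):
    p=ray(d,267.94,175.44,z)[:2]*1e3-[524,111.3]; print(z,p,np.hypot(*p),np.degrees(np.arctan2(p[1],p[0])))
im=d["image"][140:215,220:310]
cv2.imwrite('pics/f.png',cv2.resize(im,None,fx=8,fy=8,interpolation=cv2.INTER_CUBIC))
E
```

```text
0.078 [-0.26949322 22.57910119] 22.580709400193562 90.6838222105464
0.082 [ 1.25052985 19.44715982] 19.487325363377632 86.3207188076764
0.086 [ 2.77055293 16.31521844] 16.548785949828318 80.36231123787611
```

View pics/f.png

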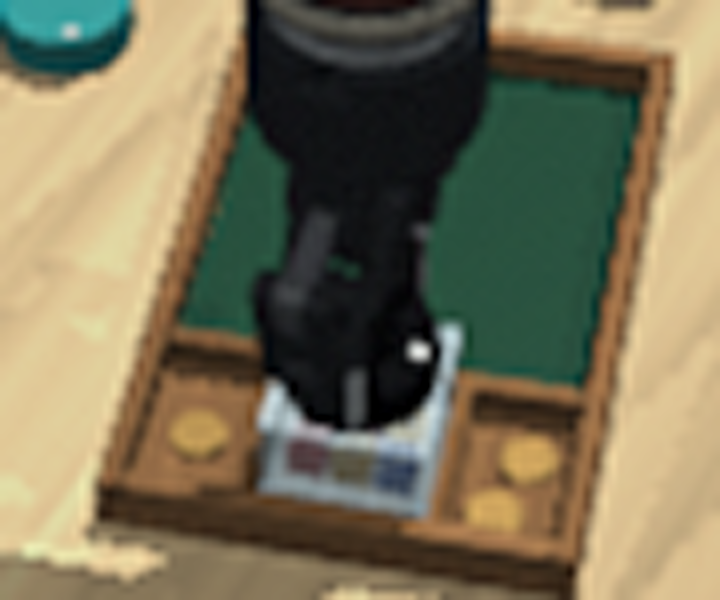

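```bash
python3 -m jog '[0.4,0,0,-0.001,0,0,0, 0.4,0,0,-0.0015,0,0,0, 0.4,0,0,0,0,0,0]' 60 >/dev/null; python3 -c "
from h import *
go(.5240,.1114,.059)"
python3 -m jog '[1,0,0,0,0,0,0, 1,0,0,0,0,0,0, 1,0,0,0,0,0,0]'
python3 -c "
from h import *
go(.5240,.1114,.059)"
```

```text
shift [ 0.4 -1.6  3.5] yawY -83.57 tilt [-7.0e-04 -3.5e-03 -1.0e+00] pos [523.8 109.8  62.5] q [ 0.07  0.01  1.96 -0.    1.18  1.53] open 0.0529 F [-5.3 -5.5  6.7] Tz 0.056 t 14.2
t: 14.58
tool_pos: [0.5238, 0.1115, 0.0614]
tool_rot: [-3.136, -0.176, -0.0]
contact_force: [0.0, -0.6, -0.0]
opening: 0.0855
shift [0.2 0.1 2.4] yawY -83.59 tilt [ 1.e-04  4.e-04 -1.e+00] pos [523.8 111.5  61.4] q [0.07 0.01 1.96 0.   1.17 1.53] open 0.0855 F [ 0.  -0.6 -0. ] Tz 0.027 t 14.57
```

```bash
cat >> h.py <<'E'
def dot(c=(.524,.1113),uv=(270,180),r=14,save=None):
    d=ctrl.get_image('scene'); im=d["image"].astype(float)
    if save: cv2.imwrite(save,cv2.resize(d["image"][135:215,220:310],None,fx=8,fy=8,interpolation=cv2.INTER_CUBIC)[:600])
    g=im.min(2); u0,v0=uv
    s=g[v0-r:v0+r,u0-r:u0+r]
    # bright spot surrounded by dark
    ring=cv2.blur(im.max(2),(7,7))[v0-r:v0+r,u0-r:u0+r]
    sc=s-1.5*ring; i=np.unravel_index(sc.argmax(),sc.shape); v,u=i[0]+v0-r,i[1]+u0-r
    w=np.clip(g[v-2:v+3,u-2:u+3]-70,0,None); yy,xx=np.mgrid[v-2:v+3,u-2:u+3]; u1,v1=(w*xx).sum()/w.sum(),(w*yy).sum()/w.sum()
    print("dot px",round(u1,2),round(v1,2),g[v,u])
    for z in (.072,.076,.080,.084):
        p=(ray(d,u1,v1,z)[:2]-np.array(c))*1e3; print(z,p.round(1),np.hypot(*p).round(1),np.degrees(np.arctan2(p[1],p[0])).round(1))
E
python3 -c "
from h import *
dot(save='pics/g.png')
T=__import__('pickle').load(open('scene0.pkl','rb'))"
```

```text
dot px 271.36 183.44 180.0
0.072 [18.6  6. ] 19.5 17.8
0.076 [20.   2.9] 20.2 8.3
0.08 [21.4 -0.1] 21.4 -0.3
0.084 [22.8 -3.1] 23.0 -7.8
```

View pics/g.png

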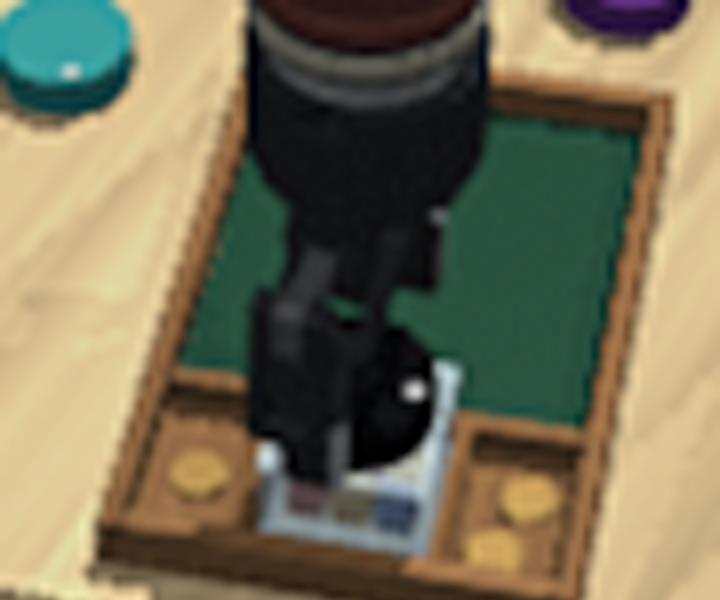

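```bash
python3 -m jog '[1,0,0.0013,0,0,0,-10, 1,0,0,0,0,0,-10, 1,0,0,0,0,0,-10, 1,0,0,0,0,0,-10, 1,0,0,0,0,0,-10, 1,0,0,0,0,0,-10, 1,0,0,0,0,0,-10, 1,0,0,0,0,0,-10, 1,0,0,0,0,0,-10, 1,0,0,0.0015,0,0,0]' 20 >/dev/null
python3 -m jog '[0.4,0,0,0,0,0,0, 0.4,0,0,0,0,0,0, 0.4,0,0,0,0,0,0, 0.4,0,0,0,0,0,0]' 20 >/dev/null
python3 -c "
from h import *
go(.5238,.1103,.059)"
python3 -m jog '[0.4,0,0,0,0,0,0, 0.4,0,0,0,0,0,0]' 60 >/dev/null
python3 -c "
from h import *
go(.5238,.1103,.059);dot()"
```

```text
shift [0.5 0.3 1.1] yawY 6.38 tilt [-1.1e-03 -4.0e-04 -1.0e+00] pos [523.5 109.8  60.1] q [ 0.07  0.01  1.96 -0.    1.17 -0.04] open 0.0545 F [-3.3 -1.2  4.1] Tz 0.015 t 16.38
shift [0.4 0.3 1.5] yawY 6.39 tilt [-1.3e-03 -4.0e-04 -1.0e+00] pos [523.6 109.8  60.5] q [ 0.07  0.01  1.96 -0.    1.17 -0.04] open 0.0525 F [-3.9 -1.4  6.2] Tz 0.033 t 16.62
dot px 271.79 183.46 174.0
0.072 [19.6  6.4] 20.6 18.1
0.076 [21.   3.4] 21.3 9.2
0.08 [22.4  0.4] 22.4 0.9
0.084 [23.9 -2.7] 24.0 -6.4
```

Turn clockwise in steps, watching force and torque.

```bash
for i in 1 2; do python3 -m jog '[0.4,0,0,0.0004,0,0,10, 0.4,0,0,0.0004,0,0,10, 0.4,0,0,0,0,0,0]' 60 >/dev/null; python3 -c "
from h import *
go(.5238,.1103,.059);dot()"; done
```

```text
shift [ 0.  -0.2  1.4] yawY -13.65 tilt [-2.e-04  2.e-04 -1.e+00] pos [524.  110.2  60.4] q [0.07 0.01 1.96 0.   1.17 0.31] open 0.0533 F [-5.8 -0.7  7.5] Tz -0.048 t 17.05
dot px 278.7 166.61 132.0
0.072 [ 9.4 70.4] 71.0 82.4
0.076 [10.9 67.1] 67.9 80.8
0.08 [12.3 63.7] 64.9 79.0
0.084 [13.8 60.4] 61.9 77.1
shift [ 0.2 -0.5  1.4] yawY -33.66 tilt [-5.e-04 -5.e-04 -1.e+00] pos [524.2 109.9  60.4] q [ 0.07  0.01  1.96 -0.    1.17  0.66] open 0.0533 F [-8.5 -0.5 12.6] Tz -0.052 t 17.48
dot px 274.4 169.84 137.0
0.072 [ 4.1 54. ] 54.1 85.7
0.076 [ 5.6 50.7] 51.0 83.7
0.08 [ 7.  47.5] 48.0 81.6
0.084 [ 8.5 44.2] 45.0 79.1
```

```bash
python3 -m jog '[0.4,0,0,-0.001,0,0,5, 0.4,0,0,0,0,0,5, 0.4,0,0,0,0,0,0]' 60 >/dev/null; python3 -c "
from h import *
go(.5238,.1103,.059)";python3 -m jog '[0.4,0,0,0,0,0,5, 0.4,0,0,0,0,0,5, 0.4,0,0,0,0,0,0]' 60 >/dev/null; python3 -c "
from h import *
go(.5238,.1103,.059);dot(save='pics/i.png')"
```

```text
shift [ 0.1 -0.8  1.8] yawY -43.64 tilt [ 4.e-04 -8.e-04 -1.e+00] pos [524.3 109.6  60.8] q [ 0.07  0.01  1.96 -0.    1.17  0.83] open 0.0532 F [-4.8 -2.3  8.8] Tz 0.033 t 17.9
shift [-0.3 -0.7  1.6] yawY -53.65 tilt [ 1.e-03 -1.e-04 -1.e+00] pos [524.5 109.9  60.6] q [ 0.07  0.01  1.96 -0.    1.17  1.  ] open 0.0529 F [-3.2 -1.   6.4] Tz -0.023 t 18.27
dot px 275.75 182.35 178.0
0.072 [27.4 14.9] 31.2 28.5
0.076 [28.8 11.8] 31.1 22.3
0.08 [30.1  8.8] 31.4 16.2
0.084 [31.5  5.7] 32.0 10.2
```

View pics/i.png

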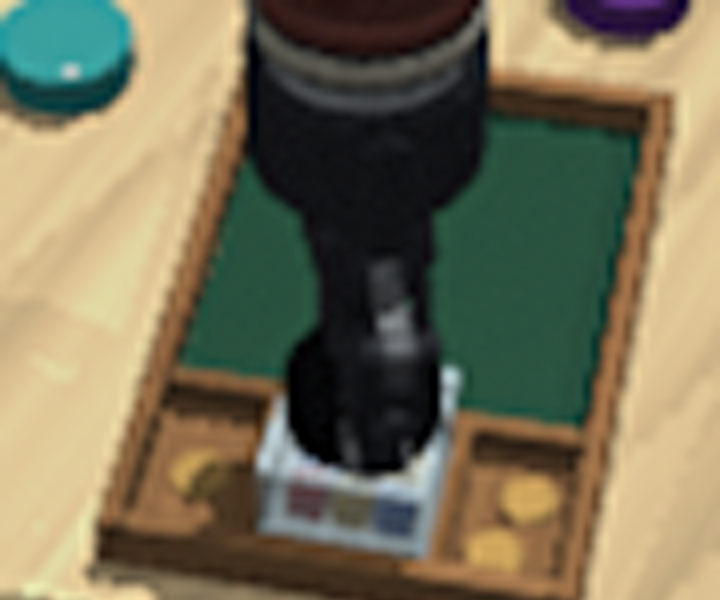

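```bash
python3 -m jog '[1,0,0,-0.0005,0,0,0, 1,0,0,0,0,0,-10, 1,0,0,0,0,0,-10, 1,0,0,0,0,0,-10, 1,0,0,0,0,0,-10, 1,0,0,0,0,0,-10, 1,0,0,0,0,0,-10, 1,0,0,0,0,0,-10, 1,0,0,0,0,0,-10, 1,0,0,0,0,0,-10]' 60 >/dev/null; python3 -c "
from h import *
go(.5238,.1103,.059);dot(save='pics/j.png')
d=ctrl.get_image('top');cv2.imwrite('pics/jt.png',d['image'])
a=cv2.imread('pics/j.png')[:,100:500];b=cv2.resize(d['image'][150:235,185:240],None,fx=7,fy=7,interpolation=cv2.INTER_CUBIC)
b=b[:a.shape[0]];a=a[:b.shape[0]];cv2.imwrite('pics/j2.png',np.hstack([a,b]))"
```

```text
shift [ 0.4 -0.2  0.8] yawY 36.72 tilt [ 8.e-04  3.e-04 -1.e+00] pos [524.2 110.1  59.8] q [ 0.07  0.01  1.96  0.    1.17 -0.57] open 0.0851 F [ 0.4  0.  -0.8] Tz -0.009 t 19.57
dot px 266.48 186.98 124.0
0.072 [ 12.5 -11.1] 16.7 -41.7
0.076 [ 13.9 -14.1] 19.8 -45.3
0.08 [ 15.4 -17. ] 22.9 -47.9
0.084 [ 16.8 -19.9] 26.1 -49.9
```

View pics/j2.png

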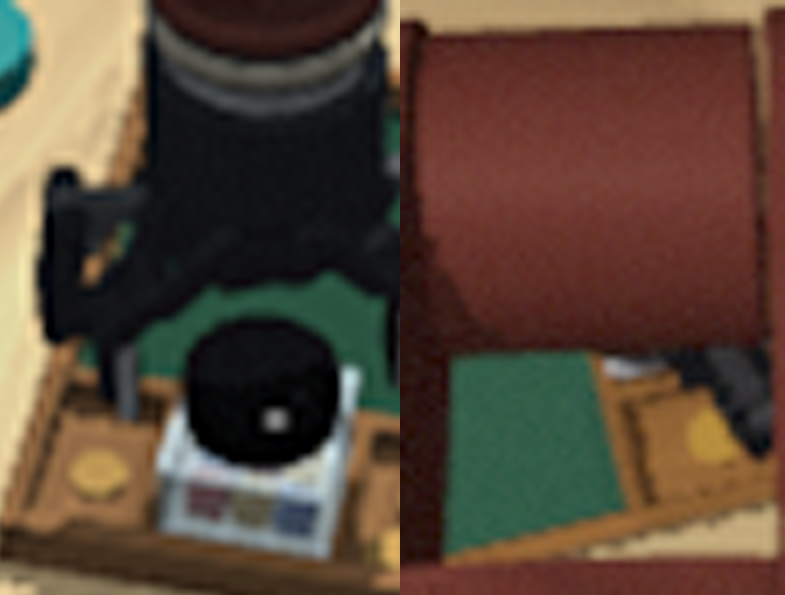

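```bash
python3 -m jog '[0.4,0,0,0,0,0,0, 0.4,0,0,0,0,0,0, 0.4,0,0,0,0,0,0, 0.4,0,0,0,0,0,0]' 60 >/dev/null; for i in 1 2 3 4; do python3 -m jog '[0.4,0,0,0,0,0,5]' >/dev/null;  python3 -c "
from h import *
go(.5238,.1103,.059);print(pose()[2]['wrist_torque'].round(3),pose()[2]['effort'][5])"; done
```

```text
shift [ 0.5 -0.1  1.2] yawY 31.25 tilt [ 4.e-04 -2.e-04 -1.e+00] pos [524.1 109.9  60.2] q [ 0.07  0.01  1.96 -0.    1.17 -0.48] open 0.0531 F [ 0.  -0.6  1.8] Tz 0.002 t 20.3
[-0.074 -0.016  0.002] -0.6915315985679626
shift [0.4 0.  1. ] yawY 26.22 tilt [ 1.e-04 -1.e-04 -1.e+00] pos [524.  109.9  60. ] q [ 0.07  0.01  1.96 -0.    1.17 -0.39] open 0.0531 F [ 0.2 -0.1 -0.2] Tz -0.04 t 20.43
[-0.023  0.047 -0.04 ] -0.571569912135601
shift [0.4 0.1 0.8] yawY 21.22 tilt [-2.e-04 -1.e-04 -1.e+00] pos [523.8 109.9  59.8] q [ 0.07  0.01  1.96 -0.    1.17 -0.3 ] open 0.0528 F [-0.1  0.7 -0.6] Tz 0.054 t 20.55
[-0.006  0.005  0.054] -0.5727494694292545
shift [0.3 0.2 0.7] yawY 16.22 tilt [-5.e-04 -0.e+00 -1.e+00] pos [523.7 109.9  59.7] q [ 0.07  0.01  1.96 -0.    1.17 -0.22] open 0.053 F [-0.4  0.1 -0.6] Tz -0.017 t 20.68
[ 0.07  -0.039 -0.017] -0.5745762772858143
```

```bash
for i in 1 2 3 4 5; do python3 -m jog '[0.4,0,0,0.0003,0,0,5,0.4,0,0,0.0002,0,0,5]' >/dev/null;  python3 -c "
from h import *
go(.5238,.1103,.059);print(pose()[2]['wrist_torque'].round(3),pose()[2]['effort'][5])"; done
```

```text
shift [ 0.3 -0.2  0.6] yawY 6.22 tilt [ 2.e-04  1.e-04 -1.e+00] pos [524.  110.   59.6] q [ 0.07  0.01  1.96  0.    1.17 -0.04] open 0.053 F [-0.5 -0.3  2.2] Tz -0.018 t 20.93
[ 0.027  0.067 -0.018] -0.5658821761608124
shift [ 0.4 -0.5  0.6] yawY -3.78 tilt [ 7.e-04 -2.e-04 -1.e+00] pos [524.3 109.9  59.6] q [ 0.07  0.01  1.96 -0.    1.17  0.13] open 0.0527 F [-1.2 -0.4  4. ] Tz 0.048 t 21.18
[-0.038  0.151  0.048] -0.5449029989540577
shift [ 0.5 -0.7  0.5] yawY -13.75 tilt [ 5.e-04 -8.e-04 -1.e+00] pos [524.3 109.7  59.5] q [ 0.07  0.01  1.96 -0.    1.17  0.31] open 0.0533 F [-2.1 -2.2  7.4] Tz 0.115 t 21.43
[-0.172  0.427  0.115] -0.45303504914045334
shift [0.9 0.3 0.6] yawY -23.61 tilt [-0.0033 -0.0017 -1.    ] pos [523.2 109.6  59.6] q [ 0.07  0.01  1.96 -0.    1.17  0.48] open 0.0532 F [-9.5 -3.8 16.2] Tz 1.056 t 21.68
[-0.466  1.759  1.056] 0.5351906642317772
shift [1.9 1.4 0.6] yawY -33.58 tilt [-0.0083 -0.0022 -1.    ] pos [521.6 109.5  59.6] q [ 0.07  0.01  1.96 -0.    1.18  0.65] open 0.0528 F [-13.1  -1.9  18. ] Tz 0.363 t 21.93
[-0.296  2.029  0.363] -0.23622608743607998
```

```bash
python3 -m jog '[1,0,0,0,0,0,0, 1,0,0,0,0,0,0, 1,0,0,0,0,0,10, 1,0,0,0,0,0,10, 1,0,0,0,0,0,10, 1,0,0,0,0,0,10, 1,0,0,0,0,0,10, 1,0,0,0,0,0,10, 1,0,0,0,0,0,10, 1,0,0,0,0,0,10]' 60 >/dev/null;python3 -c "
from h import *
go(.5238,.1100,.0595);dot()"
```

```text
shift [ 0.  -0.1 -2.6] yawY -113.93 tilt [-7.e-04 -0.e+00 -1.e+00] pos [523.7 109.9  56.9] q [0.07 0.02 1.96 0.   1.17 2.06] open 0.0852 F [-0.   0.3 -0.6] Tz -0.024 t 23.18
dot px 257.33 184.4 111.0
0.072 [-13.5 -14.5] 19.8 -132.9
0.076 [-11.9 -17.4] 21.1 -124.4
0.08 [-10.4 -20.4] 22.8 -117.0
0.084 [ -8.8 -23.3] 24.9 -110.7
```

```bash
python3 -m jog '[1,0,0,0,0,0,10, 1,0,0,0,0,0,10, 1,0,0,0,0,0,10]' 60 >/dev/null;python3 -c "
from h import *
go(.5238,.1100,.0595);dot((.5238,.110),save='pics/k.png')"
```

```text
shift [-0.1 -0.1 -2.4] yawY -143.78 tilt [-5.e-04 -1.e-04 -1.e+00] pos [523.8 109.9  57.1] q [ 0.07  0.02  1.96 -0.    1.17  2.58] open 0.0852 F [0.5 0.3 0.2] Tz 0.006 t 23.6
dot px 257.33 184.39 111.0
0.072 [-13.3 -13.2] 18.7 -135.3
0.076 [-11.7 -16.1] 19.9 -126.1
0.08 [-10.2 -19. ] 21.6 -118.1
0.084 [ -8.6 -21.9] 23.6 -111.4
```

View pics/k.png

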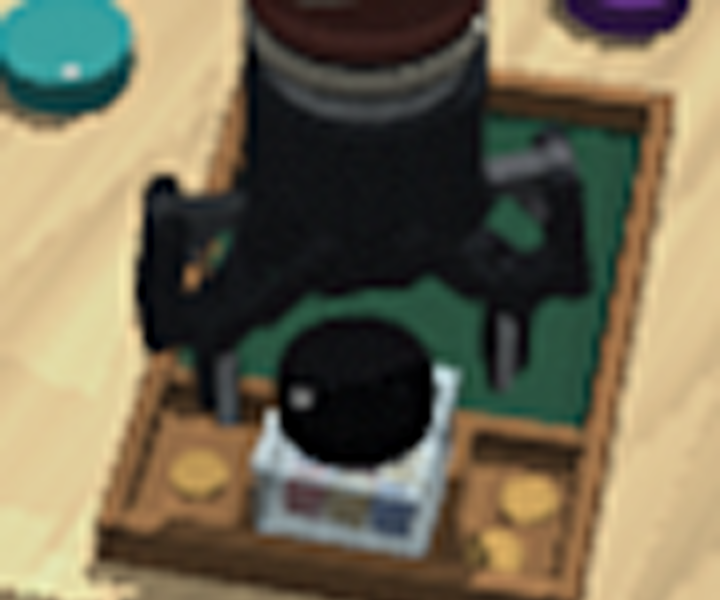

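```bash
python3 -c "
from h import *
import pickle
d=pickle.load(open('scene0.pkl','rb'))
for c,p in (((264.06,181.56),(257.33,184.39)),((264.8,181.2),(266.48,186.98))):
  for z in (.075,.079):
    C=ray(d,*c,z)*1e3; v=ray(d,*p,z)*1e3-C; print(C.round(1),np.hypot(*v[:2]),np.degrees(np.arctan2(v[1],v[0])))
"
```

```text
[523.2 111.8  75. ] 20.683845384980135 -123.81119156564579
[524.7 108.8  79. ] 20.580444341022513 -123.8111915656457
[524.4 113.9  75. ] 20.67935344967203 -50.366698124498356
[525.9 110.9  79. ] 20.57597486144212 -50.366698124498264
```

```bash
cat > s.py <<'E'
from h import *
go(.5238,.1100,.0595)
E
python3 -m jog '[0.4,0,0,0,0,0,0, 0.4,0,0,0,0,0,0, 0.4,0,0,0,0,0,0, 0.4,0,0,0,0,0,0]' 80 >/dev/null; python3 s.py; for i in 1 2 3; do python3 -m jog '[0.4,0,0,-0.0002,0,0,-10]' >/dev/null;python3 s.py; done
```

```text
shift [-0.4 -0.4 -1.5] yawY -143.48 tilt [-0.0012 -0.0013 -1.    ] pos [523.7 109.4  58. ] q [ 0.07  0.02  1.96 -0.    1.17  2.57] open 0.0526 F [-4.2 -2.7  4.7] Tz 0.056 t 24.15
shift [ 0.1 -0.5 -1.4] yawY -133.41 tilt [-0.002  0.    -1.   ] pos [523.4 109.7  58.1] q [0.07 0.01 1.96 0.   1.17 2.4 ] open 0.0525 F [-5.8  0.4  9.6] Tz -1.338 t 24.27
shift [-0.3 -0.3 -1.3] yawY -123.44 tilt [-4.e-04 -1.e-04 -1.e+00] pos [523.9 109.6  58.2] q [ 0.07  0.01  1.96 -0.    1.17  2.22] open 0.0529 F [ 4.6 -5.  -2.7] Tz -0.949 t 24.4
shift [-0.5  0.1 -1.2] yawY -113.41 tilt [ 7.e-04  1.e-03 -1.e+00] pos [524.3 109.8  58.3] q [0.07 0.01 1.96 0.   1.17 2.05] open 0.0527 F [-4.1  0.   5.9] Tz -1.323 t 24.52
```

```bash
python3 -m jog '[0.4,0,0,0,0,0,0,0.4,0,0,0,0,0,0]' 120 >/dev/null; python3 s.py; for i in 1 2 3; do python3 -m jog '[0.4,0,0,-0.0003,0,0,-10]' >/dev/null;python3 s.py; done; python3 -c "
from h import *
dot((.5238,.110),save='pics/l.png')"
```

```text
shift [-0.4  0.  -1. ] yawY -113.76 tilt [ 3.e-04  0.e+00 -1.e+00] pos [524.1 109.9  58.5] q [0.07 0.01 1.96 0.   1.17 2.05] open 0.0517 F [-3.6 -1.9  5.7] Tz -0.871 t 24.77
shift [ 2.   0.5 -0.7] yawY -103.59 tilt [-0.0063  0.0027 -1.    ] pos [522.  110.9  58.8] q [0.07 0.01 1.96 0.   1.18 1.87] open 0.0518 F [-13.   -2.5  12.4] Tz -2.127 t 24.9
shift [ 2.9  0.3 -0.6] yawY -93.76 tilt [-0.0094  0.0023 -1.    ] pos [520.9 110.5  58.9] q [0.07 0.01 1.96 0.   1.18 1.7 ] open 0.0514 F [-22.8   3.3  21.5] Tz -1.414 t 25.02
shift [ 1.9  0.9 -0.6] yawY -83.39 tilt [-0.0059  0.0017 -1.    ] pos [521.8 110.7  58.9] q [0.07 0.01 1.96 0.   1.18 1.52] open 0.0517 F [-3.5  0.8 -1.5] Tz 0.028 t 25.15
dot px 275.76 181.39 151.0
0.072 [26.1 19.3] 32.5 36.4
0.076 [27.5 16.2] 31.9 30.4
0.08 [28.9 13.1] 31.7 24.4
0.084 [30.3 10. ] 31.9 18.3
```

```bash
for i in 1 2 3 4; do python3 -m jog '[0.4,0,0,-0.0003,0,0,-10,0.4,0,0,-0.0003,0,0,-10,0.4,0,0,-0.0003,0,0,-10]' 80 >/dev/null;python3 s.py; done; python3 -c "
from h import *
dot((.5238,.110),save='pics/l.png')"
```

```text
shift [ 0.4  0.4 -0.6] yawY -53.33 tilt [-1.1e-03 -3.0e-04 -1.0e+00] pos [523.3 110.1  58.9] q [ 0.07  0.01  1.96 -0.    1.17  1.  ] open 0.0513 F [-1.3  0.2 -0.7] Tz 0.028 t 25.57
shift [0.2 0.2 0.5] yawY -23.33 tilt [-6.e-04 -8.e-04 -1.e+00] pos [523.5 109.9  60. ] q [ 0.07  0.01  1.96 -0.    1.17  0.48] open 0.0516 F [-1.  -0.3  1.6] Tz -0.013 t 25.95
shift [0.2 0.2 1.5] yawY 6.67 tilt [-5.e-04 -1.e-03 -1.e+00] pos [523.6 109.7  61. ] q [ 0.07  0.01  1.96 -0.    1.17 -0.05] open 0.0518 F [-1.1 -2.  -0.7] Tz 0.001 t 26.32
shift [ 0.1 -0.   2.5] yawY 36.67 tilt [ 2.e-04 -5.e-04 -1.e+00] pos [523.9 109.9  62. ] q [ 0.07  0.01  1.96 -0.    1.18 -0.57] open 0.0515 F [ 0.  -0.6  0.3] Tz -0.008 t 26.7
dot px 272.33 179.59 94.0
0.072 [15.  20.7] 25.6 54.1
0.076 [16.5 17.6] 24.1 47.0
0.08 [17.9 14.5] 23.1 39.1
0.084 [19.3 11.4] 22.5 30.6
```

```bash
for i in 1 2 3; do python3 -m jog '[0.4,0,0,-0.0002,0,0,-10,0.4,0,0,-0.0002,0,0,-10]' 80 >/dev/null;python3 s.py; done; python3 -c "
from h import *
dot((.5238,.110),save='pics/l.png')"
```

```text
shift [ 0.3 -0.6  3.4] yawY 56.52 tilt [ 1.3e-03  5.0e-04 -1.0e+00] pos [524.3 110.3  62.9] q [ 0.07  0.01  1.96  0.    1.18 -0.92] open 0.0515 F [0.2 0.4 1.9] Tz -0.006 t 27.0
shift [ 0.4 -0.9  4. ] yawY 76.51 tilt [ 0.0013  0.0015 -1.    ] pos [524.4 110.7  63.5] q [ 0.07  0.01  1.96  0.    1.18 -1.27] open 0.0515 F [-0.6  2.9  2.5] Tz -0.071 t 27.25
shift [ 0.9 -0.5  4.6] yawY 96.53 tilt [ 0.0019  0.001  -1.    ] pos [524.6 110.6  64.1] q [ 0.07  0.01  1.95  0.    1.18 -1.62] open 0.0511 F [-0.8  2.   4.9] Tz -0.168 t 27.5
dot px 275.05 181.5 174.0
0.072 [24.6 18. ] 30.5 36.2
0.076 [26.  14.9] 30.0 29.9
0.08 [27.4 11.8] 29.8 23.4
0.084 [28.7  8.8] 30.0 17.0
```

```bash
for i in 1 2 3 4; do python3 -m jog '[0.4,0,0,-0.0005,0,0,-10]' 80 >/dev/null;python3 s.py; done
```

```text
shift [ 0.8 -0.2  5.1] yawY 106.38 tilt [ 1.6e-03  7.0e-04 -1.0e+00] pos [524.5 110.4  64.6] q [ 0.07  0.01  1.95  0.    1.18 -1.79] open 0.0513 F [0.2 0.  3.8] Tz -0.087 t 27.68
shift [ 0.9 -0.1  5.7] yawY 116.42 tilt [ 1.7e-03  9.0e-04 -1.0e+00] pos [524.6 110.5  65.2] q [ 0.07  0.01  1.95  0.    1.18 -1.96] open 0.0516 F [-0.7  1.3  2.2] Tz -0.032 t 27.8
shift [0.9 0.  6.1] yawY 126.42 tilt [ 1.6e-03  9.0e-04 -1.0e+00] pos [524.5 110.5  65.6] q [ 0.07  0.    1.95  0.    1.18 -2.14] open 0.0515 F [1.7 0.3 2.6] Tz -0.074 t 27.93
shift [ 1.1 -0.   6.7] yawY 136.41 tilt [ 0.0016  0.0016 -1.    ] pos [524.5 110.8  66.2] q [ 0.07  0.    1.95  0.    1.18 -2.31] open 0.0516 F [-1.   2.4  2.5] Tz -0.103 t 28.05
```

```bash
for i in 1 2 3; do python3 -m jog '[0.4,0,0,-0.00045,0,0,-10]' 80 >/dev/null;python3 s.py; done
```

```text
shift [1.1 0.1 7.1] yawY 146.42 tilt [ 0.0017  0.0016 -1.    ] pos [524.5 110.8  66.6] q [ 0.07  0.    1.95  0.    1.18 -2.49] open 0.0513 F [0.1 1.2 0.8] Tz 0.003 t 28.18
shift [0.6 0.  6.9] yawY 156.43 tilt [ 6.e-04  8.e-04 -1.e+00] pos [524.  110.5  66.4] q [ 0.07  0.    1.95  0.    1.18 -2.66] open 0.0512 F [-0.4  1.9 -0.8] Tz -0.032 t 28.3
shift [ 0.5 -0.   7.2] yawY 166.43 tilt [ 2.e-04  7.e-04 -1.e+00] pos [523.9 110.5  66.7] q [ 0.07  0.    1.95  0.    1.18 -2.84] open 0.0517 F [-0.2  0.5 -0.1] Tz -0.011 t 28.43
```

```bash
python3 -m jog '[0.4,0,0,0.0015,0,0,0,0.4,0,0,0.0015,0,0,0]' 80 >/dev/null;python3 s.py;  for i in 1 2 3; do python3 -m jog '[0.4,0,0,0.0007,0,0,0]' 80 >/dev/null;python3 s.py; done
```

```text
shift [0.4 0.1 4.4] yawY 166.15 tilt [ 4.e-04  6.e-04 -1.e+00] pos [524.  110.3  63.9] q [ 0.07  0.01  1.96  0.    1.18 -2.83] open 0.0516 F [0.6 2.1 1.1] Tz 0.002 t 28.68
shift [0.3 0.2 3.8] yawY 166.27 tilt [ 4.e-04  4.e-04 -1.e+00] pos [524.1 110.2  63.3] q [ 0.07  0.01  1.96  0.    1.18 -2.83] open 0.0514 F [ 0.8  1.6 -0.2] Tz 0.013 t 28.8
shift [0.2 0.3 3.3] yawY 166.33 tilt [ 5.e-04  2.e-04 -1.e+00] pos [524.1 110.1  62.8] q [ 0.07  0.01  1.96  0.    1.18 -2.84] open 0.0516 F [0.8 1.5 0.2] Tz -0.002 t 28.93
shift [0.3 0.4 2.9] yawY 166.35 tilt [ 5.e-04  6.e-04 -1.e+00] pos [524.2 110.2  62.4] q [ 0.07  0.01  1.96  0.    1.18 -2.84] open 0.0515 F [0.5 4.1 3. ] Tz 0.017 t 29.05
```

```bash
for i in 1 2 3; do python3 -m jog '[0.4,0,0,0.0004,0,0,10,0.4,0,0,0.0004,0,0,10,0.4,0,0,0.0004,0,0,10]' 80 >/dev/null;python3 s.py; done
```

```text
shift [0.4 0.4 1.6] yawY 136.05 tilt [ 0.0012  0.     -1.    ] pos [524.4 110.   61.1] q [ 0.07  0.01  1.96 -0.    1.17 -2.31] open 0.0517 F [1.8 3.2 1.1] Tz 0.002 t 29.43
shift [0.5 0.7 0.4] yawY 106.05 tilt [ 0.0013 -0.001  -1.    ] pos [524.5 109.5  59.9] q [ 0.07  0.01  1.96 -0.    1.17 -1.78] open 0.0514 F [1.  0.5 0.4] Tz -0.02 t 29.8
shift [ 0.6  0.7 -1.1] yawY 76.05 tilt [ 5.0e-04 -1.7e-03 -1.0e+00] pos [524.2 109.2  58.4] q [ 0.07  0.01  1.96 -0.    1.17 -1.26] open 0.0515 F [ 0.6 -1.3  0.4] Tz 0.049 t 30.18
```

```bash
python3 -m jog '[0.4,0,0,0.0003,0,0,10,0.4,0,0,0.0002,0,0,10,0.4,0,0,0.0002,0,0,6]' 80 >/dev/null;python3 s.py; for i in 1 2 3; do python3 -m jog '[0.4,0,0,0,0,0,4]' 80 >/dev/null;python3 s.py; done
```

```text
shift [ 0.9  0.6 -1.6] yawY 50.17 tilt [ 1.0e-04 -2.1e-03 -1.0e+00] pos [524.1 109.   57.9] q [ 0.07  0.02  1.96 -0.    1.17 -0.81] open 0.0514 F [-0.1 -1.3  2.4] Tz 0.006 t 30.55
shift [ 0.9  0.5 -1.6] yawY 46.24 tilt [ 0.     -0.0021 -1.    ] pos [524.1 109.   57.9] q [ 0.07  0.02  1.96 -0.    1.17 -0.74] open 0.0511 F [-1.  -1.8  2.1] Tz 0.065 t 30.68
shift [ 0.9  0.5 -1.6] yawY 42.25 tilt [ 1.0e-04 -2.1e-03 -1.0e+00] pos [524.1 109.   57.9] q [ 0.07  0.02  1.96 -0.    1.17 -0.67] open 0.0518 F [-0.5 -1.5  2.3] Tz 0.004 t 30.8
shift [ 0.9  0.4 -1.6] yawY 38.25 tilt [-0.    -0.002 -1.   ] pos [524.  109.   57.9] q [ 0.07  0.02  1.96 -0.    1.17 -0.6 ] open 0.0516 F [-0.8 -1.8  2.2] Tz 0.052 t 30.93
```

```bash
for i in 1 2 3 4 5; do python3 -m jog '[0.4,0,0,0,0,0,3]' 80 >/dev/null;python3 s.py|sed 's/tilt.*open/open/'; done
```

```text
shift [ 1.   0.4 -1.5] yawY 35.28 open 0.0517 F [-1.1 -1.3  2.5] Tz 0.035 t 31.05
shift [ 1.   0.4 -1.5] yawY 32.29 open 0.0514 F [-0.6 -1.5  2.5] Tz 0.053 t 31.18
shift [ 1.   0.3 -1.5] yawY 29.3 open 0.0516 F [-1.3 -0.5  3.2] Tz 0.137 t 31.3
shift [ 1.   0.2 -1.5] yawY 26.29 open 0.0513 F [-0.5 -1.   1.7] Tz 0.098 t 31.43
shift [ 1.1  0.3 -1.5] yawY 23.33 open 0.0517 F [-1.5 -2.9  4.4] Tz 0.291 t 31.55
```

```bash
for i in 1 2 3; do python3 -m jog '[0.4,0,0,0,0,0,2]' 80 >/dev/null;python3 s.py|sed 's/tilt.*open/open/'; done
```

```text
shift [ 1.1  0.6 -1.4] yawY 21.38 open 0.0515 F [-3.8 -4.4  6.5] Tz 0.572 t 31.68
shift [ 1.2  0.7 -1.4] yawY 19.48 open 0.0514 F [-4.1 -4.2  5.6] Tz 1.123 t 31.8
shift [ 1.3  0.7 -1.4] yawY 17.6 open 0.0517 F [-3.7 -4.1  6.1] Tz 1.702 t 31.93
```

```bash
python3 -m jog '[0.4,0,0,0,0,0,-4,0.4,0,0,0,0,0,0]' 80 >/dev/null;python3 s.py; python3 -m jog '[0.4,0,0,-0.005,0,0,0,0.4,0,0,-0.010,0,0,0,0.4,0,0,-0.020,0,0,0,0.4,0,0,-0.025,0,0,0,0.4,0,0,-0.025,0,0,0,0.4,0,0,-0.020,0,0,0,0.4,0,0,-0.010,0,0,0]' 80 >/dev/null; python3 s.py; python3 -m jog '[0.4,0,0,0,0,0,-10,0.4,0,0,0,0,0,-10,0.4,0,0,0,0,0,-10,0.4,0,0,0,0,0,-10,0.4,0,0,0,0,0,-10,0.4,0,0,0,0,0,-10,0.4,0,0,0,0,0,-10,0.4,0,0,0,0,0,0]' 80 >/dev/null;python3 -c "
from h import *
go(.527,-.245,.170)"
```

```text
shift [ 0.9  0.4 -1.4] yawY 21.39 tilt [-8.0e-04 -2.2e-03 -1.0e+00] pos [523.8 109.   58.1] q [ 0.07  0.01  1.96 -0.    1.17 -0.31] open 0.0516 F [-2.5 -4.1  5.7] Tz 0.403 t 32.17
shift [  0.   -0.9 114.9] yawY 21.39 tilt [ 1.8e-03  6.0e-04 -1.0e+00] pos [524.4 110.2 174.5] q [ 0.07 -0.12  1.88  0.    1.38 -0.31] open 0.0511 F [-0.4  0.6 -3.2] Tz 0.04 t 33.05
shift [   4.3 -355.     2. ] yawY 91.27 tilt [-1.6e-03  1.0e-04 -1.0e+00] pos [523.4 110.  172.1] q [ 0.07 -0.12  1.88  0.    1.38 -1.53] open 0.0517 F [ 0.4 -0.3 -2.4] Tz -0.069 t 34.05
```

```bash
python3 -m jog '[0.4,0.001,-0.025,0,0,0,0,0.4,0.001,-0.040,0,0,0,0,0.4,0.001,-0.050,0,0,0,0,0.4,0.001,-0.055,0,0,0,0,0.4,0,-0.055,0,0,0,0,0.4,0,-0.050,0,0,0,0,0.4,0,-0.045,0,0,0,0,0.4,0,-0.035,0,0,0,0,0.4,0,0,0,0,0,0,0.4,0,0,0,0,0,0]' 80 >/dev/null;python3 - <<'E'
from h import *
go(.527,-.245,.170)
for n in("top","scene"):
    d=ctrl.get_image(n); cv2.imwrite(f"pics/m{n}.png",d["image"]); globals()[n]=d
a=cv2.resize(top["image"][130:240,300:420],None,fx=3.3,fy=3.3,interpolation=cv2.INTER_CUBIC); b=cv2.resize(scene["image"][215:345,130:250],None,fx=3.3,fy=3.3,interpolation=cv2.INTER_CUBIC)
h=max(len(a),len(b)); f=lambda i:np.vstack([i,np.zeros((h-len(i),i.shape[1],3),np.uint8)])
cv2.imwrite("pics/m.png",np.hstack([f(a),f(b)]))
E
```

```text
shift [ 1.4 -0.4  2.3] yawY 91.29 tilt [-8.0e-04  1.1e-03 -1.0e+00] pos [ 528.4 -244.5  172.3] q [-0.56 -0.    1.77  0.    1.38 -2.15] open 0.0514 F [ 0.2  1.2 -2.6] Tz -0.072 t 35.3
```

View pics/m.png

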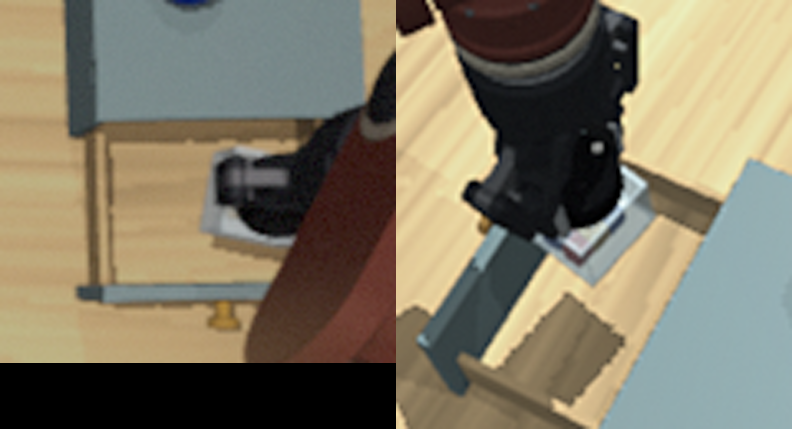

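```bash
python3 -m jog '[0.4,0,0,0.015,0,0,0,0.4,0,0,0.025,0,0,0,0.4,0,0,0.025,0,0,0,0.4,0,0,0.020,0,0,0,0.4,0,0,0.008,0,0,0,0.4,0,0,0.004,0,0,0,0.4,0,0,0,0,0,0]' 80 >/dev/null;python3 s.py; for i in 1 2 3 4; do python3 -m jog '[0.4,0,0,0.0015,0,0,0,0.4,0,0,0,0,0,0]' 80 >/dev/null;python3 s.py|sed 's/tilt/\n/'; done
```

```text
shift [ -3.4 355.3  16.6] yawY 91.4 tilt [ 8.e-04 -5.e-04 -1.e+00] pos [ 529.  -245.2   76.3] q [-0.56  0.1   1.84  0.    1.21 -2.16] open 0.0516 F [-0.7  0.4 -2.6] Tz 0.032 t 36.27
shift [ -3.5 355.3  15.2] yawY 91.4 
 [ 9.e-04 -5.e-04 -1.e+00] pos [ 529.  -245.3   74.9] q [-0.56  0.1   1.84  0.    1.2  -2.16] open 0.0515 F [-0.   0.8 -2.3] Tz -0.024 t 36.52
shift [ -3.9 355.   13.2] yawY 91.4 
 [-2.e-04  1.e-04 -1.e+00] pos [ 528.5 -245.    72.7] q [-0.56  0.1   1.84 -0.    1.2  -2.16] open 0.0518 F [-0.3  0.8 -3. ] Tz 0.002 t 36.77
shift [ -4.  355.   11.6] yawY 91.4 
 [-3.e-04  2.e-04 -1.e+00] pos [ 528.5 -245.    71. ] q [-0.56  0.11  1.84 -0.    1.2  -2.16] open 0.0516 F [ 0.5  0.4 -3.1] Tz -0.002 t 37.02
shift [ -4.  354.9  10.1] yawY 91.4 
 [-3.e-04  2.e-04 -1.e+00] pos [ 528.5 -244.9   69.5] q [-0.56  0.11  1.84  0.    1.2  -2.16] open 0.0514 F [-0.6  0.1 -1. ] Tz 0.016 t 37.27
```

```bash
for i in 1 2 3 4 5; do python3 -m jog '[0.4,0,0,0.001,0,0,0,0.4,0,0,0,0,0,0]' 80 >/dev/null;python3 s.py|sed 's/tilt.*pos/pos/'; done
```

```text
shift [ -3.9 355.    9.2] yawY 91.4 pos [ 528.6 -245.    68.7] q [-0.56  0.11  1.84 -0.    1.19 -2.16] open 0.0514 F [-0.9 -0.3 -2.8] Tz -0.019 t 37.52
shift [ -3.9 355.    8.2] yawY 91.4 pos [ 528.5 -245.    67.6] q [-0.56  0.11  1.84  0.    1.19 -2.16] open 0.0515 F [ 0.2 -0.1 -2.8] Tz -0.007 t 37.77
shift [ -3.9 355.    7.2] yawY 91.4 pos [ 528.5 -245.    66.6] q [-0.56  0.11  1.84 -0.    1.19 -2.16] open 0.0513 F [-0.3  0.1 -2.7] Tz 0.019 t 38.02
shift [ -3.9 355.    6.2] yawY 91.4 pos [ 528.6 -245.    65.7] q [-0.56  0.11  1.84 -0.    1.19 -2.16] open 0.0519 F [-0.3  0.  -2.1] Tz -0.067 t 38.27
shift [ -3.9 355.    5.2] yawY 91.4 pos [ 528.6 -245.    64.7] q [-0.56  0.11  1.84  0.    1.19 -2.16] open 0.0515 F [-0.9  0.2 -2.5] Tz -0.003 t 38.52
```

```bash
for i in 1 2 3 4; do python3 -m jog '[0.4,0,0,0.001,0,0,0,0.4,0,0,0,0,0,0]' 80 >/dev/null;python3 s.py|sed 's/tilt.*pos/pos/'; done
```

```text
shift [ -3.6 355.2   4.6] yawY 91.4 pos [ 528.9 -245.1   64.1] q [-0.56  0.11  1.84  0.    1.18 -2.16] open 0.0516 F [ 0.4  1.5 -0.3] Tz -0.025 t 38.77
shift [ -3.1 355.4   4.1] yawY 91.4 pos [ 529.3 -245.3   63.8] q [-0.56  0.12  1.84  0.    1.18 -2.16] open 0.0515 F [0.9 0.8 4. ] Tz 0.001 t 39.02
shift [ -2.6 355.6   3.7] yawY 91.4 pos [ 529.8 -245.5   63.6] q [-0.56  0.12  1.84  0.    1.18 -2.16] open 0.0518 F [0.1 0.7 7.2] Tz 0.021 t 39.27
shift [ -2.2 355.7   3.5] yawY 91.4 pos [ 530.2 -245.7   63.4] q [-0.56  0.12  1.84  0.    1.18 -2.16] open 0.0516 F [-0.2  2.4  9.8] Tz 0.0 t 39.52
```

```bash
python3 -m jog '[0.4,0,0,-0.0017,0,0,0,1,0,0,0,0,0,0,1,0,0,0,0,0,0,1,0,0,0,0,0,0,1,0,0,-0.020,0,0,0,1,0,0,-0.045,0,0,0,1,0,0,-0.045,0,0,0,1,0,0,-0.030,0,0,0,1,0,0,0,0,0,0]' 80 >/dev/null;python3 - <<'E'
from h import *
go(.395,-.249,.200)
d=ctrl.get_image("scene")
for k in("jar","lid"): print(k,[(np.round(b["box"],1).tolist(),round(b["p"],2)) for b in ctrl.boxes_of(k,d)][:5])
print(proj(d,[.529,-.245,.050]),proj(d,[.529,-.245,.075]))
E
```

```text
shift [135.7   0.6   6.8] yawY 91.4 tilt [ 0.0073 -0.0046 -1.    ] pos [ 530.6 -246.2  207.7] q [-0.56 -0.03  1.74 -0.    1.43 -2.16] open 0.0855 F [ 0.8  0.2 -0.1] Tz 0.004 t 40.65
jar [([192.6, 304.9, 36.1, 28.9], 0.87), ([305.1, 256.4, 9.5, 13.7], 0.64)]
lid [([297.9, 130.8, 19.6, 13.7], 0.77), ([191.2, 293.5, 24.6, 29.7], 0.67), ([227.1, 141.7, 20.1, 16.8], 0.56), ([264.7, 121.0, 14.2, 11.9], 0.53)]
[[193.38494153 298.07580153]] [[191.84125445 293.36179628]]
```

```bash
python3 -m jog '[0,0.030,0,0,0,0,0,0,0.040,0,0,0,0,0,0,0.040,0,0,0,0,0,0,0.026,0.001,0,0,0,0,0,0,0,0.040,0,0,0,0,0,0,0.045,0,0,0,0,0,0,0.040,0,0,0,0,0,0,0.022,0,0,0,0,0,0,0,0,0,0]' 40 >/dev/null; python3 -c "
from h import *
go(.410,-.249,.055)"
```

```text
shift [-19.8  -4.3  -3.5] yawY 91.39 tilt [-0.0062  0.0054 -1.    ] pos [ 390.1 -245.1   51.7] q [-0.72 -0.16  2.13 -0.    1.17 -2.32] open -0.0002 F [-0.7  0.1  0.4] Tz -0.002 t 41.92
```

```bash
python3 -m jog '[0,-0.010,-0.002,-0.002,0,0,0,0,-0.010,-0.002,-0.002,0,0,0,0,-0.008,0,0,0,0,0,0,-0.008,0,0,0,0,0,0,-0.010,0,0,0,0,0,0,-0.010,0.0005,0,0,0,0,0,-0.010,0.0005,0,0,0,0,0,-0.010,0.0005,0,0,0,0]' >/dev/null; python3 s.py;python3 -m jog '[0,-0.012,0.0005,0,0,0,0,0,-0.012,0.0005,0,0,0,0,0,-0.012,0.0005,0,0,0,0,0,-0.012,0.0005,0,0,0,0,0,-0.012,0.0005,0,0,0,0]' >/dev/null; python3 s.py
```

```text
shift [-6.330e+01  3.566e+02 -3.000e-01] yawY 91.4 tilt [-3.e-04 -2.e-04 -1.e+00] pos [ 469.2 -248.1   59.3] q [-0.63  0.    1.97 -0.    1.17 -2.22] open 0.0002 F [-0.9 -1.8  0.6] Tz -0.035 t 42.92
shift [-3.200e+00  3.539e+02 -2.000e-01] yawY 91.4 tilt [-3.e-04  2.e-04 -1.e+00] pos [ 529.3 -243.9   59.3] q [-0.56  0.12  1.84 -0.    1.18 -2.15] open 0.0 F [-2.  -1.8 -1. ] Tz 0.015 t 43.55
```

```bash
for i in 1 2 3 4 5; do python3 -m jog '[0,-0.004,0,0,0,0,0,0,-0.004,0,0,0,0,0]' >/dev/null; python3 s.py|sed 's/tilt.*pos/pos/'; done
```

```text
shift [4.400e+00 3.537e+02 3.000e-01] yawY 91.41 pos [ 536.9 -243.5   59.6] q [-0.55  0.14  1.83  0.    1.18 -2.15] open -0.0 F [-1.7  0.8  2.2] Tz 0.032 t 43.8
shift [1.030e+01 3.537e+02 3.000e-01] yawY 91.43 pos [ 542.9 -243.4   59.4] q [-0.55  0.15  1.81 -0.    1.19 -2.14] open 0.0001 F [-15.    0.6  10.3] Tz -0.001 t 44.05
shift [ 10.  353.7   1.4] yawY 91.5 pos [ 543.  -243.3   59.4] q [-0.54  0.16  1.8  -0.01  1.21 -2.13] open -0.0003 F [-44.7   1.4  31.2] Tz 0.069 t 44.3
shift [  9.8 353.7   2.6] yawY 91.53 pos [ 543.1 -243.3   59.4] q [-0.54  0.18  1.78 -0.02  1.23 -2.13] open 0.0002 F [-73.8   1.8  50.1] Tz 0.076 t 44.55
shift [  9.7 353.7   3.8] yawY 91.54 pos [ 543.3 -243.3   59.5] q [-0.53  0.19  1.77 -0.03  1.25 -2.12] open 0.0001 F [-101.     3.6   66.9] Tz 0.061 t 44.8
```

```bash
python3 -m jog '[0,0.020,0,0,0,0,0,0,0.025,0,0,0,0,0,0,0.030,0,0,0,0,0,0,0.030,0,-0.010,0,0,0,0,0.030,0,-0.040,0,0,0,0,0,0,-0.050,0,0,0,0,0,0,0,0,0,0]' >/dev/null; python3 - <<'E'
from h import *
go(.4,-.25,.2)
d=ctrl.get_image("top");s=ctrl.get_image("scene")
for n,i in(("top",d),("scene",s)):
    cv2.imwrite(f"pics/z{n}.png",i["image"])
    for k in("drawer_front","jar","lid","goblin","paperweight","cashbox"): print(n,k,[(np.round(b["box"],1).tolist(),round(b["p"],2)) for b in ctrl.boxes_of(k,i)][:4])
# front-edge colour profile down the knob column, top view
x,y=[int(v) for v in proj(d,[.58,-.30,.098])[0]]
print(x,y,[d["image"][v,x].tolist() for v in range(y-6,y+12)],[ray(d,x,v,.096)[0].round(4) for v in range(y-6,y+12)])
E
```

```text
shift [ 36.1  -0.8 -35.1] yawY 91.37 tilt [ 0.0095 -0.0069 -0.9999] pos [ 436.4 -248.6  165.2] q [-0.67 -0.21  1.97  0.    1.37 -2.26] open 0.0 F [ 0.4 -0.5  0.4] Tz -0.012 t 45.67
top drawer_front [([364.6, 174.4, 87.5, 14.8], 0.72)]
top jar []
top lid [([111.0, 197.1, 25.5, 22.1], 0.81), ([104.8, 244.2, 22.7, 25.7], 0.71), ([163.6, 268.1, 24.1, 19.3], 0.69)]
top goblin []
top paperweight [([356.0, 118.3, 23.7, 24.2], 0.86)]
top cashbox [([187.3, 99.9, 70.5, 63.6], 0.76)]
scene drawer_front [([212.2, 309.0, 50.9, 91.8], 0.83)]
scene jar [([210.4, 309.0, 51.9, 91.6], 0.75)]
scene lid [([227.7, 140.2, 20.3, 14.7], 0.79), ([297.9, 131.2, 23.8, 17.3], 0.78), ([265.4, 120.6, 16.8, 17.1], 0.72)]
scene goblin [([307.3, 256.4, 12.8, 11.7], 0.69)]
scene paperweight [([273.6, 306.8, 29.1, 29.2], 0.77)]
scene cashbox [([351.9, 195.9, 67.9, 74.6], 0.64)]
392 169 [[131, 130, 116], [130, 128, 114], [107, 105, 92], [98, 97, 84], [133, 130, 115], [132, 131, 115], [133, 131, 116], [106, 105, 92], [53, 53, 48], [55, 57, 46], [53, 50, 46], [55, 66, 69], [60, 82, 103], [59, 85, 104], [56, 81, 100], [80, 115, 140], [104, 143, 171], [106, 147, 174]] [np.float64(0.5974), np.float64(0.5949), np.float64(0.5924), np.float64(0.59), np.float64(0.5875), np.float64(0.5851), np.float64(0.5826), np.float64(0.5802), np.float64(0.5777), np.float64(0.5753), np.float64(0.5729), np.float64(0.5704), np.float64(0.568), np.float64(0.5655), np.float64(0.5631), np.float64(0.5606), np.float64(0.5582), np.float64(0.5558)]
```

```bash
python3 -c "
from station import ctrl
print(ctrl.finish_job())"
```

```text
the job is handed in; nothing more can be done
None
```

I handed the job in at about 46 s of the 64 s allowed. The closed jar is in the shut drawer, but I may have broken the 120 N wrist-force limit while shutting it.

**What I did**
- **Lid:** I set it on the neck, turned it back until it dropped off the starts, then screwed it clockwise onto the stop.
- **Jar:** I lifted it by the lid and lowered it onto the drawer floor until I felt contact, with the lid still gripped. I let go and pushed the drawer shut on its knob.

**Last checks**
- **Screwing:** Before the drop the lid rode up the thread under 1–5 N. It then fell from about 66.6 to 62.4 mm tool height, and went home with rising binding to a hard stop. I backed the torque off to about 0.4 N m.
- **Lift and placing:** The wrist carried about 2.7 N, as expected for jar and lid. The tool then met the floor at about 64 mm. After release the camera showed the jar where I left it.
- **Drawer:** It ran about 0.12 m to a hard stop, and the top view shows its front flush with the cabinet. Afterwards the scene camera found the goblin, paperweight and cash box within about 2 pixels of where they began.

**What went wrong or is uncertain**
- **Wrist force:** I pushed too long against the shut drawer. The last reading was (-101, 4, 67) N, about 121 N in all, so this may count as a failure.
- **First try at the lid:** Its lugs slipped down one thread early under about 9 N, and I then forced it past its stop. I unscrewed it and repeated the turn-back properly. If the judge counted the early slip, the step order may be affected.
- **Tightness:** While tightening, torque peaked at about 1.7 N m, above the 0.2–0.8 N m given. The lid's final angle was felt at the stop, not checked in a picture.

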